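# Home the peg disc of a wire jig on its locating pin

## Task

The round metal disc of the wire-bending jig sits too high: it rests on the locating pin that stands on the base's tongue. Push the disc's upright peg round with a fingertip until the notch in the disc's rim is over the pin, then press the disc down with a fingertip until it is fully home on the base, and draw the hand clear. Only touch, push and press: do not take the peg between the fingers or lift the disc, and leave the spools, glue tube, reamer and tape roll where they are.

Things in the scene. Friction and masses are not known exactly. Their poses are not given: they have to be found in the camera images.
- pin (a point): centre of the top of the steel locating pin (7 mm diameter, round-topped, its top 24 mm above the desk). The pin is fixed upright on a 30 mm wide square tongue that sticks out of the round wooden base (124 mm diameter, 14 mm high, fixed to the desk), 53 mm from the base's centre and partly beyond the disc's rim; its foot is on the base, below the raised disc
- hub (a point): centre of the top of the low steel cap (22 mm diameter, 3 mm high) in the middle of the disc; the disc turns about this vertical axis. The disc is a flat aluminium plate, 110 mm in diameter and 6 mm thick, pricked with small dark dots; while raised its upper face is 30 mm above the desk (this point 33 mm), when home 21 mm (this point 24 mm). Its upper face is flat apart from the cap and the peg
- notch (a point): middle of the one U-shaped notch in the disc's rim (12 mm wide, open outward, 8 mm deep), at the height of the disc's upper face, 53 mm from the hub axis; it turns with the disc. The disc can go down only where this point is above the pin (within about 2 mm sideways; the pin's round top centres it a little)
- peg (a point): centre of the top of the steel peg fixed upright in the disc (10 mm diameter, 18 mm tall above the disc's upper face), 38 mm from the hub axis, exactly opposite the notch. Pushed sideways along its circle (about 1 N is enough, either way round, no end stop) it turns the disc, which stays where it is left
- turn (a joint): angle of the disc about the hub axis in rad, growing anticlockwise seen from above; the notch is over the pin at 0 and at 6.283 (a full turn)
- disc (a joint): how far the disc has been pressed down, in m: 0 resting on the pin, 0.009 fully home, negative if lifted. It is a stiff sliding fit: it takes about 4 N downward to move it (anywhere on its upper face or cap), it does not sink by itself, and it stays where it is left. Pressed while the notch is not over the pin it only gives 2 or 3 mm under 10 to 20 N and springs back to within about 1 mm
- spool_small: small thread spool standing beside the jig, 24 mm diameter, 32 mm high, origin at the centre of its underside; leave alone
- spool_large: larger thread spool standing beside the jig, 28 mm diameter, 38 mm high, origin at the centre of its underside; leave alone
- glue_tube: glue tube lying beside the jig, 98 mm long (its y axis), 27 mm wide, 19 mm high, origin under its middle; leave alone
- bead_reamer: bead reamer lying beside the jig, 106 mm long (its y axis), 12 mm thick, origin under its middle; leave alone
- tape_roll: roll of tape lying flat to the right of the jig, 96 mm diameter, 25 mm high, origin at the centre of its underside; leave alone

How it is judged:
At the end, for the whole second after the job is handed in: the disc is home on the base (pressed down at least 7.5 of its 9 mm) with the notch round the pin (within 4.5 mm), each bystander is within 15 mm of where it stood, and the hand is clear (value of joint disc above 0.0075 m and horizontal distance between notch and pin below 0.0045 m and distance of each of spool_small, spool_large, glue_tube, bead_reamer, tape_roll from where it was at the start of the episode below 0.015 m); the robot touches nothing.
It fails at once if the disc is lifted (more than 3 mm above its resting height) (value of joint disc below -0.003 m).
It fails at once if the peg is taken between the fingers (horizontal distance between the grasp point and peg below 0.008 m and z of the grasp point in the frame of peg below 0.013 m and contact force between the fingers and disc above 0.3 N).
It fails at once if a bystander is pushed away, lifted or knocked over (distance of any of spool_small, spool_large, glue_tube, bead_reamer, tape_roll from where it was at the start of the episode above 0.015 m or angle between any of spool_small, spool_large, glue_tube, bead_reamer, tape_roll's own z axis and vertical above 0.5 rad).
It also fails if it takes over 64 s, if anything falls off the work surface, if the arm or the gripper's body presses on something with over 40 N, if the wrist force passes 120 N, or if a joint passes its speed limit or range.

## Robot

A 6-joint arm with a two-finger parallel gripper is mounted at the origin on a cart in front of the work surface, level with it; the furniture and walls round the work are solid. World frame = base frame: x ahead of the robot, y to its left, z up, the work surface at z = 0. Lengths are in m, angles in rad, forces in N, time in s.
With the tool pointing down it reaches from about 0.25 to 0.775 m from the base axis. Payload 4 kg.
Tool frame: the origin (TCP) lies midway between the tips of the shut fingers; the grasp point (between the pads) lies 19 mm behind it (r.grip_depth is the distance from the TCP to the grasp point, in m); z points along the fingers, y is the line along which they close (so a half turn about z gives the same grasp; the last joint's range is limited). The gripper opens to 85 mm and grips with 20 to 120 N. Pads are 22 mm wide; open, the fingers measure 114 mm over their backs; the gripper's body (76 mm by 85 mm) begins 54 mm behind the grasp point. The pads swing forward as they close: fully open they stand 13 mm farther back than shut.
Start: joints at [1.018, 0.087, 1.371, -0, 1.684, -0.103], TCP at [0.239, 0.495, 0.231] pointing down, gripper open.
Joint ranges: [-3.1, 3.1], [-0.76, 2.03], [0.27, 2.55], [-1.08, 4.22], [0.17, 2.65], [-2.57, 2.57]. Speed limits (rad/s): [2.79, 2.79, 3.14, 3.14, 3.14, 3.14].

## Interface

Orientations are given as [roll, pitch, yaw] about the fixed x, y, z axes, in that order (R = Rz(yaw) Ry(pitch) Rx(roll)).
In Python, from plant import r, viewer, hand_in gives the robot as it stands.
- The arm moves only by the tool apply_moves, never from a script. Its argument "targets" is one flat list of numbers, 7 for each row, row after row: the opening in per cent of the stroke, from 0 (shut) to 100 (fully open), then the shift along the tool's x, y, z in m, then the turn, a rotation vector about the tool's x, y, z in rad. A call has 1 to 5 rows; each row is the pose to reach, as a shift and turn from the pose commanded when the call began, along the tool's axes at that moment; what a row does not reach only later rows make up. A row lasts 1/12 s, in which the tool goes at most 41.7 mm and 7.16 degrees, less where a joint would pass 70% of its speed; a pose out of reach is approached as far as the arm can. A call with a gripper value outside its range is refused whole. The fingers move at their own pace and stop on an object; "force" is the grip in N (left out, the last holds). Time passes only in rows, so rows that repeat a pose let the fingers close. It gives the time, the measured TCP pose, the force, the opening and the grip force at its end, in the units of the state.
- r.observe(): the state, without advancing time (a new reading comes with each control period).
- viewer.read_camera(name): name is "side" or "top" or "wrist"; returns (picture, depth): 384x512x3 uint8, red, green, blue; 384x512 float32, m along the optical axis (not along the pixel's ray), 0 where there is no reading.
- viewer.camera_info(name): a dict with "vertical_fov" (degrees; the focal length in pixels is half the picture's height over the tangent of half this angle, whatever the lens; pixels are square), "cx", "cy" (the principal point, pixels), "cam_to_world" (4x4, takes a point from camera to world coordinates). Camera axes: x right, y up, looking along -z (the intrinsics and any distortion apply to the point x, -y, -z); pixel columns grow to the right and rows downward; lengths in m; the calibration is good to about 2 mm. A picture is of the moment at which its call begins: read the wrist's pose just before it. camera_info takes no time and is no camera call; for the wrist camera it gives the pose at the moment of the call.
- hand_in(): hands the job in; it is judged then, once.
The state is a dict: "time": time; "q": joint angles; "dq": joint speeds; "tau": joint torques, N m; "eef_pos": TCP position; "eef_rot": TCP orientation; "contact_force": force on the tool from outside, world axes, zero at the start; "ft_torque": the same for the moment, N m; "grip_width": finger opening in m; "grip_force": force on a finger pad.
Only numpy, scipy, OpenCV 4.12 (cv2) and the standard library are available. Lean on these libraries where they do the work, as an engineer would, in place of code of your own. Each camera call takes 0.05 s, during which the arm holds its last target. There are 200 camera calls.

## Working session

There is one attempt and no reset: what is moved stays moved. The work goes in short steps, Python scripts to look and compute and a tool call to move; the robot and the scene stay as the last step left them, time stands still between calls to the robot, and variables do not carry over. Pictures are saved under pics/ and viewed, at most 10 in all, crops included, and the job is handed in when it is done.

Besides the shell and the picture viewer there is one more tool, called after ">>>" as a command line: name --argument value ..., lists and objects as JSON in quotes. apply_moves: Moves the arm, as the interface text tells. Its arguments: {"type":"object","properties":{"targets":{"type":"array"},"force":{"type":"number"}},"required":["targets"]}

```bash
mkdir -p pics; cat > h.py <<'E'
import numpy as np, cv2
from plant import r, viewer, hand_in
def cap(n):
    i=viewer.camera_info(n); p,d=viewer.read_camera(n); return p,d,i
def ray(i,u,v):
    f=192/np.tan(np.radians(i['vertical_fov'])/2); M=np.array(i['cam_to_world'])
    c=np.array([(u-i['cx'])/f,-(v-i['cy'])/f,-1.]); return M[:3,3],M[:3,:3]@c
def onz(i,u,v,z):
    o,d=ray(i,u,v); return o+d*(z-o[2])/d[2]
E
python3 - <<'E'
from h import *
print(r.observe()['eef_pos'],r.observe()['eef_rot'])
for n in('top','side'):
    p,d,i=cap(n); np.savez(f'pics/{n}0.npz',p=p,d=d); print(n,{k:np.round(v,4) if not isinstance(v,str) else v for k,v in i.items()})
    cv2.imwrite(f'pics/{n}0.png',cv2.resize(p[:,:,::-1],(800,600),interpolation=cv2.INTER_CUBIC))
E
```

```text
[0.23886356 0.49485876 0.23008142] [-3.13929025e+00 -2.39548096e-04  2.69177791e+00]
top {'vertical_fov': np.float64(52.4643), 'cx': np.float64(257.9396), 'cy': np.float64(189.4505), 'cam_to_world': array([[-0.0204,  0.9964, -0.0828,  0.4408],
       [-0.9998, -0.0206, -0.001 ,  0.1179],
       [-0.0027,  0.0828,  0.9966,  0.9257],
       [ 0.    ,  0.    ,  0.    ,  1.    ]])}
side {'vertical_fov': np.float64(43.4281), 'cx': np.float64(252.77), 'cy': np.float64(187.6738), 'cam_to_world': array([[ 0.9927,  0.0485, -0.1106,  0.4002],
       [-0.119 ,  0.5505, -0.8263, -0.7173],
       [ 0.0208,  0.8334,  0.5522,  0.5934],
       [ 0.    ,  0.    ,  0.    ,  1.    ]])}
```

View pics/top0.png

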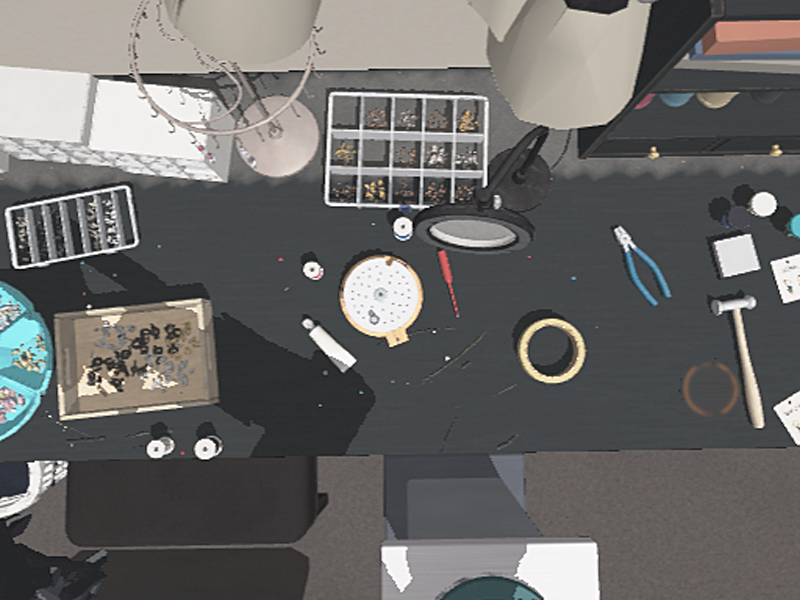

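View pics/side0.png

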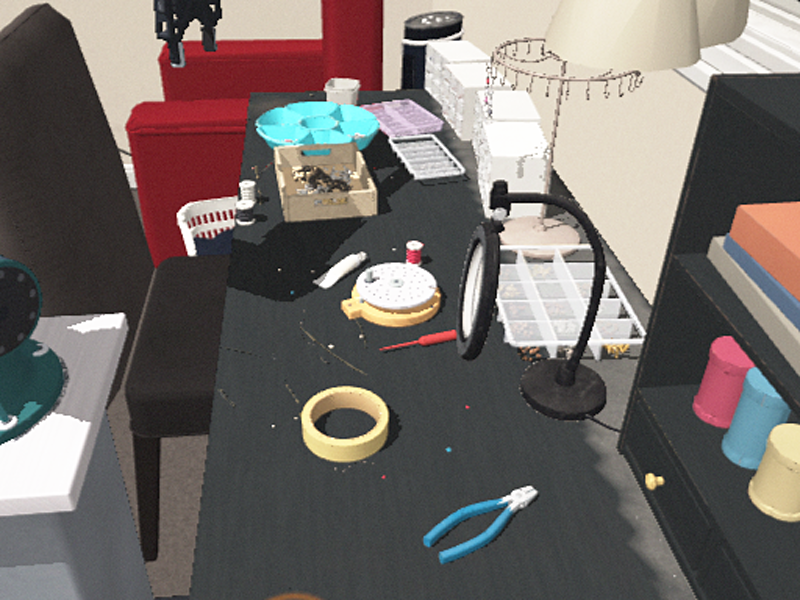

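The top view shows the hub at about (381,295), the tongue at (398,338), the notch near (391,260) and the peg near (375,318), in 800-wide pixels. The magnifier lamp stands behind and to the right. Next I'll measure from a zoomed crop.

```bash
python3 - <<'E'
from h import *
a=np.load('pics/top0.npz'); p=a['p'];d=a['d']; i=viewer.camera_info('top')
c=p[130:250,185:345]; cv2.imwrite('pics/crop0.png',cv2.resize(c[:,:,::-1],None,fx=5,fy=5,interpolation=cv2.INTER_CUBIC))
# disc: white mask
hsv=cv2.cvtColor(p,cv2.COLOR_RGB2HSV)
m=((hsv[...,1]<40)&(hsv[...,2]>150)).astype(np.uint8); m=cv2.morphologyEx(m,cv2.MORPH_CLOSE,np.ones((5,5)))
n,l,s,ce=cv2.connectedComponentsWithStats(m)
k=l[185,250]; print(s[k],ce[k]); cn=max(cv2.findContours((l==k).astype(np.uint8),0,1)[0],key=cv2.contourArea)
hull=cv2.convexHull(cn); (u,v),(A,B),_=cv2.fitEllipse(hull); print('ell',u,v,A,B,onz(i,u,v,.03))
f=192/np.tan(np.radians(i['vertical_fov'])/2)
def pt(u,v):
    o,dd=ray(i,u,v); return o+dd*d[int(v),int(u)]
for n,(U,V) in dict(disc=(235,185),desk=(290,170),spoolS=(313,268),spoolL=(402,228),lamp=(475,230),lampL=(420,228),lampB=(475,248),lampR=(530,235)).items():
    if n[0]=='s' or n[:2]=='la': U,V=U*.64,V*.64
    print(n,pt(U,V).round(4))
E
```

```text
[ 220  165   48   48 1796] [243.32349666 188.4610245 ]
ell 243.3350372314453 188.4093780517578 47.55392837524414 47.89362716674805 [0.51831306 0.15245293 0.03      ]
disc [0.5266 0.1715 0.0303]
desk [5.628e-01 4.120e-02 4.000e-04]
spoolS [0.5594 0.2511 0.0319]
spoolL [0.62   0.1183 0.0142]
lamp [0.5967 0.0191 0.108 ]
lampL [0.6002 0.0939 0.1123]
lampB [0.583  0.0116 0.0395]
lampR [ 0.5843 -0.0506  0.1305]
```

View pics/crop0.png

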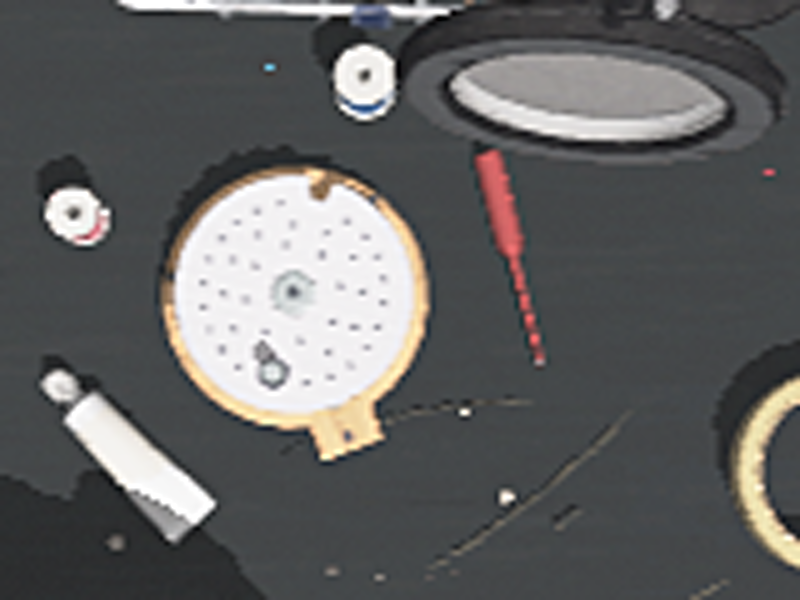

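```bash
python3 - <<'E'
from h import *
i=viewer.camera_info('top')
def P(U,V,z): return onz(i,185+U/5-.4,130+V/5-.4,z)
hub=P(293,291,.033);hd=onz(i,243.33,188.41,.03)
print('hub',hub,hd)
h=hd
for n,a in dict(peg=(272,372,.048),notch=(320,187,.03),pin=(347,434,.02),tongue=(353,449,.014),pegfoot=(265,350,.03)).items():
    q=P(*a); e=(q-h)[:2]; print(n,q.round(4),'r',np.hypot(*e).round(4),'ang',np.degrees(np.arctan2(e[1],e[0])).round(1))
E
```

```text
hub [0.51946635 0.15262339 0.033     ] [0.51831186 0.15246457 0.03      ]
peg [0.4817 0.1621 0.048 ] r 0.0379 ang 165.2
notch [0.5679 0.1394 0.03  ] r 0.0512 ang -14.8
pin [0.4535 0.1292 0.02  ] r 0.0688 ang -160.3
tongue [0.4466 0.1266 0.014 ] r 0.0762 ang -160.2
pegfoot [0.4927 0.1661 0.03  ] r 0.029 ang 151.9
```

```bash
cat >> h.py <<'E'
from scipy.spatial.transform import Rotation as Ro
def go(pos,yaw):
    s=r.observe(); R=Ro.from_euler('xyz',s['eef_rot']); T=Ro.from_euler('xyz',[np.pi,0,yaw])
    print('shift',R.inv().apply(np.array(pos)-s['eef_pos']).round(4),'turn',(R.inv()*T).as_rotvec().round(4),'t',s['time'],'q',np.round(s['q'],2))
E
python3 -c "
from h import *
go([.46,.14,.20],np.radians(165.2))"
```

```text
shift [-0.3534 -0.2234  0.0306] turn [-0.0021 -0.0004 -0.1915] t 0.1 q [ 1.02  0.09  1.37 -0.    1.68 -0.1 ]
```

>>> apply_moves --targets '[0,-0.034,-0.0215,0,0,0,0,0,-0.068,-0.043,0,0,0,0,0,-0.102,-0.0645,0,0,0,0,0,-0.136,-0.086,0,0,0,0,0,-0.17,-0.1075,0,0,0,0]'

```text
time: 0.52
eef_pos: [0.3457, 0.3229, 0.2308]
eef_rot: [-3.141, -0.0, 2.693]
contact_force: [1.1, 0.3, 0.7]
grip_width: 0.0254
grip_force: 0.0
```

>>> apply_moves --targets '[0,-0.036,-0.023,0,0,0,-0.04,0,-0.072,-0.046,0.006,0,0,-0.08,0,-0.108,-0.069,0.015,0,0,-0.12,0,-0.145,-0.092,0.024,0,0,-0.16,0,-0.183,-0.116,0.03,-0.002,0,-0.19]'

```text
time: 0.93
eef_pos: [0.4542, 0.1479, 0.2018]
eef_rot: [3.14, -0.001, 2.884]
contact_force: [1.6, 0.3, 0.4]
grip_width: 0.0002
grip_force: 0.0
```

```bash
python3 - <<'E'
from h import *
s=r.observe(); print(s['time'],s['eef_pos'],np.degrees(s['eef_rot']),s['grip_width'],s['contact_force'])
p,d,i=cap('wrist'); np.savez('pics/w0.npz',p=p,d=d,M=i['cam_to_world'],f=i['vertical_fov'],cx=i['cx'],cy=i['cy']); print(np.round(i['cam_to_world'],3),i['vertical_fov'])
cv2.imwrite('pics/w0.png',cv2.resize(p[:,:,::-1],(800,600)))
E
```

```text
0.9333 [0.45420704 0.14788426 0.20177275] [ 1.79899413e+02 -5.27364615e-02  1.65225578e+02] 0.00019989093710710327 [1.63895201 0.27947041 0.44182728]
[[ 0.255 -0.928 -0.273  0.385]
 [ 0.967  0.246  0.07   0.166]
 [ 0.002 -0.282  0.96   0.344]
 [ 0.     0.     0.     1.   ]] 70.85410149390849
```

View pics/w0.png

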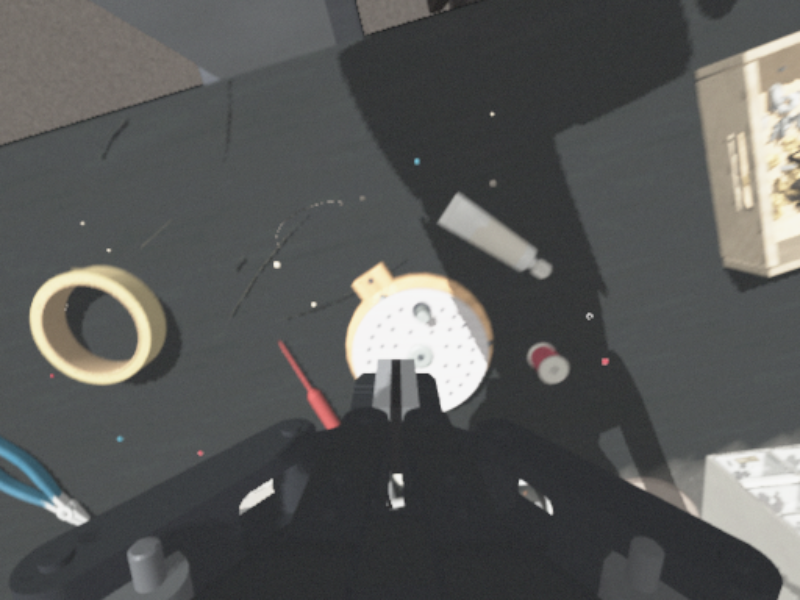

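The wrist view shows the hub at (422,357), the peg top at (421,311), the tongue at (373,281) with a dark dot near (374,282), the glue tube at upper right and the red spool at (550,362). Next I'll cross-check the positions and look for tall obstacles.

```bash
python3 - <<'E'
from h import *
a=np.load('pics/w0.npz'); i=dict(cam_to_world=a['M'],vertical_fov=float(a['f']),cx=float(a['cx']),cy=float(a['cy']))
p=a['p']; c=p[160:265,200:330]; cv2.imwrite('pics/w0c.png',cv2.resize(c[:,:,::-1],None,fx=5,fy=5,interpolation=cv2.INTER_CUBIC))
for n in('top','side'):
    j=viewer.camera_info(n); d=np.load(f'pics/{n}0.npz')['d']; u,v=np.meshgrid(np.arange(512),np.arange(384))
    f=192/np.tan(np.radians(j['vertical_fov'])/2); M=j['cam_to_world']
    P=np.stack([(u-j['cx'])/f*d,-(v-j['cy'])/f*d,-d],-1)@M[:3,:3].T+M[:3,3]
    ok=(d>0)&(P[...,2]>.1)&(P[...,2]<.6)&(P[...,0]>.4)&(P[...,0]<.75)&(P[...,1]>-.05)&(P[...,1]<.4)
    Q=P[ok]; b=np.round(Q[:,:2]/.04).astype(int); 
    for k in np.unique(b,axis=0): 
        z=Q[(b==k).all(1)][:,2]; print(n,(k*.04).round(2),len(z),z.min().round(2),z.max().round(2))
E
```

```text
top [ 0.56 -0.04] 2 0.1 0.1
top [ 0.6  -0.04] 215 0.1 0.17
top [0.6 0. ] 431 0.1 0.24
top [0.6  0.04] 449 0.1 0.24
top [0.6  0.08] 274 0.1 0.17
top [0.6  0.12] 20 0.1 0.12
top [ 0.64 -0.04] 1031 0.4 0.49
top [0.64 0.  ] 1613 0.23 0.49
top [0.64 0.04] 71 0.17 0.43
top [0.64 0.08] 12 0.14 0.17
top [0.64 0.28] 1 0.21 0.21
top [ 0.68 -0.04] 859 0.22 0.53
top [0.68 0.  ] 1607 0.24 0.52
top [0.68 0.04] 884 0.4 0.49
top [0.68 0.2 ] 1067 0.45 0.52
top [0.68 0.24] 1432 0.27 0.53
top [0.68 0.28] 778 0.2 0.51
top [0.68 0.32] 149 0.22 0.3
top [0.68 0.36] 179 0.2 0.3
top [0.68 0.4 ] 3 0.28 0.29
top [ 0.72 -0.04] 3 0.22 0.22
top [0.72 0.  ] 6 0.48 0.48
top [0.72 0.04] 492 0.4 0.48
top [0.72 0.08] 4 0.45 0.45
top [0.72 0.2 ] 138 0.27 0.49
top [0.72 0.24] 97 0.27 0.3
top [0.72 0.28] 68 0.29 0.5
top [0.72 0.32] 7 0.29 0.3
top [0.72 0.36] 6 0.29 0.3
top [0.72 0.4 ] 190 0.1 0.3
top [0.76 0.2 ] 35 0.27 0.3
top [0.76 0.32] 42 0.29 0.3
top [0.76 0.4 ] 18 0.1 0.29
side [ 0.56 -0.04] 2 0.1 0.11
side [ 0.6  -0.04] 305 0.1 0.17
side [0.6 0. ] 507 0.1 0.24
side [0.6  0.04] 210 0.1 0.24
side [0.6  0.08] 137 0.1 0.17
side [0.6  0.12] 1 0.11 0.11
side [ 0.64 -0.04] 373 0.24 0.45
side [0.64 0.  ] 264 0.2 0.44
side [0.64 0.04] 6 0.23 0.24
side [0.64 0.28] 5 0.2 0.21
side [0.64 0.32] 1 0.28 0.28
side [ 0.68 -0.04] 229 0.2 0.24
side [0.68 0.  ] 8 0.23 0.24
side [0.68 0.24] 53 0.27 0.29
side [0.68 0.28] 125 0.2 0.29
side [0.68 0.32] 43 0.23 0.29
side [0.68 0.36] 91 0.2 0.29
side [0.68 0.4 ] 8 0.1 0.27
side [0.72 0.2 ] 21 0.27 0.29
side [0.72 0.24] 62 0.27 0.29
side [0.72 0.28] 21 0.29 0.29
side [0.72 0.32] 7 0.29 0.29
side [0.72 0.36] 2 0.29 0.29
side [0.72 0.4 ] 138 0.1 0.29
side [0.76 0.2 ] 27 0.27 0.29
side [0.76 0.28] 1 0.29 0.29
side [0.76 0.32] 9 0.29 0.3
side [0.76 0.4 ] 25 0.1 0.29
```

View pics/w0c.png

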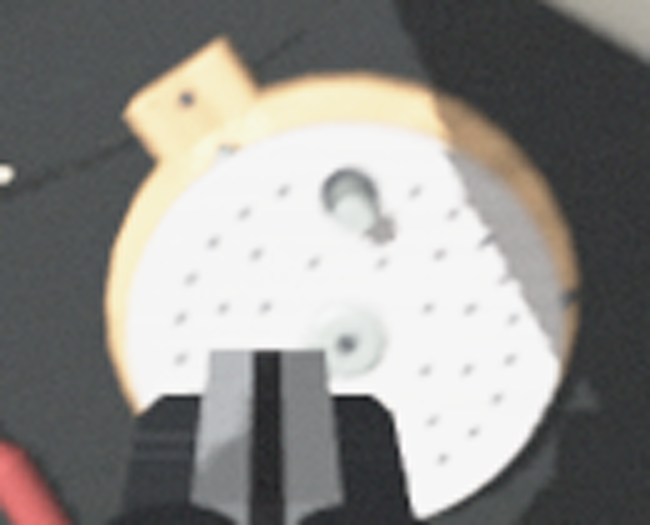

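The crop shows the hub at (346,343), the peg top at (352,188) and the steel pin just outside the rim at (228,150). The dot at (186,98) is only a mark on the tongue.

```bash
python3 - <<'E'
from h import *
a=np.load('pics/w0.npz'); i=dict(cam_to_world=a['M'],vertical_fov=float(a['f']),cx=float(a['cx']),cy=float(a['cy']))
P=lambda U,V,z: onz(i,200+U/5-.4,160+V/5-.4,z)
h=P(346,343,.033); print('hub',h)
for n,q in dict(peg=P(352,188,.048),pin=P(228,150,.022),dot=P(186,98,.014)).items():
    e=(q-h)[:2]; print(n,q.round(4),np.hypot(*e).round(4),np.degrees(np.arctan2(e[1],e[0])).round(1))
go([.475,.132,.10],np.radians(165))
E
```

```text
hub [0.52001413 0.1520021  0.033     ]
peg [0.4765 0.1632 0.048 ] 0.0449 165.5
pin [0.4672 0.1356 0.022 ] 0.0553 -162.8
dot [0.4535 0.1282 0.014 ] 0.0706 -160.3
shift [-0.019  -0.0034  0.1003] turn [-0.0053  0.0019 -0.0037] t 0.9833 q [ 0.18 -0.06  1.58 -0.01  1.62 -1.12]
```

>>> apply_moves --targets '[0,-0.01,-0.003,0.03,-0.005,0.002,0,0,-0.019,-0.003,0.06,-0.005,0.002,0,0,-0.019,-0.003,0.09,-0.005,0.002,0,0,-0.019,-0.003,0.12,-0.005,0.002,0,0,-0.019,-0.003,0.144,-0.005,0.002,0]'

```text
time: 1.4
eef_pos: [0.4704, 0.142, 0.0559]
eef_rot: [3.136, -0.005, 2.881]
contact_force: [-1.2, 0.0, 0.6]
grip_width: -0.0003
grip_force: 0.0
```

>>> apply_moves --targets '[0,0,0,0.016,0,0,0,0,0,0,0.021,0,0,0,0,0,0,0.021,0,0,0]'

```text
time: 1.65
eef_pos: [0.4701, 0.1423, 0.0359]
eef_rot: [3.136, -0.006, 2.882]
contact_force: [-0.2, 0.3, -0.0]
grip_width: 0.0001
grip_force: 0.0
```

```bash
python3 - <<'E'
from h import *
s=r.observe();print(s['time'],s['eef_pos'],np.degrees(s['eef_rot']),s['contact_force'])
H=np.array([.5195,.1523]); e=s['eef_pos'][:2]-H; a=np.radians(165.3)
print('radial',e@[np.cos(a),np.sin(a)],'tang ccw',e@[-np.sin(a),np.cos(a)])
# rotations about hub clockwise k*6deg in tool frame
R=Ro.from_euler('xyz',s['eef_rot']).as_matrix()
for k in range(1,6):
    b=-np.radians(6*k); n=np.array([[np.cos(b),-np.sin(b)],[np.sin(b),np.cos(b)]])@e+H
    print(k,(R.T@np.r_[n-s['eef_pos'][:2],0]).round(4))
E
```

```text
1.65 [0.4701195  0.14232074 0.03590921] [179.70470535  -0.3432295  165.1124438 ] [-0.23852192  0.28056866 -0.03031596]
radial 0.04523185166841517 tang ccw 0.02218330849014361
1 [0.0021 0.0048 0.    ]
2 [0.0037 0.0099 0.0001]
3 [0.0047 0.015  0.0001]
4 [0.0052 0.0203 0.0001]
5 [0.0051 0.0256 0.0002]
```

>>> apply_moves --targets '[0,-0.007,0,0,0,0,0,0,-0.007,0,0,0,0,0,0,-0.0051,0.0041,0,0,0,0.105,0,-0.0037,0.0083,0,0,0,0.209,0,-0.0027,0.0127,0,0,0,0.314]'

```text
time: 2.07
eef_pos: [0.4792, 0.154, 0.0399]
eef_rot: [3.134, -0.001, 2.562]
contact_force: [-0.0, -0.2, 0.7]
grip_width: -0.0002
grip_force: 0.4
```

>>> apply_moves --targets '[0,0.0019,0.0041,0,0,0,0.105,0,0.0033,0.0083,0,0,0,0.209,0,0.0043,0.0127,0,0,0,0.314,0,0.0049,0.0172,0,0,0,0.419,0,0.0049,0.0217,0,0,0,0.524]'

```text
time: 2.48
eef_pos: [0.4866, 0.1751, 0.0399]
eef_rot: [3.136, -0.005, 2.039]
contact_force: [-0.2, -1.4, 0.1]
grip_width: -0.0002
grip_force: 0.4
```

```bash
cat >> h.py <<'E'
H=np.array([.5195,.1523])
def stat():
    s=r.observe(); e=s['eef_pos'][:2]-H; a=s['eef_rot'][2]
    print('t',s['time'],'pos',s['eef_pos'].round(4),'rpy',np.degrees(s['eef_rot']).round(1),'F',np.round(s['contact_force'],1),'r',np.hypot(*e).round(4),'ang',np.degrees(np.arctan2(e[1],e[0])).round(1),'along x',e@[np.cos(a),np.sin(a)],'along y',e@[np.sin(a),-np.cos(a)])
E
python3 - <<'E'
from h import *
stat()
p,d,i=cap('top'); cv2.imwrite('pics/t1.png',cv2.resize(p[110:260,165:365,::-1],None,fx=4,fy=4,interpolation=cv2.INTER_CUBIC))
E
```

```text
t 2.4833 pos [0.4866 0.1751 0.0399] rpy [179.7  -0.3 116.8] F [-0.2 -1.4  0.1] r 0.0401 ang 145.3 along x 0.03522236107662026 along y -0.019097468556587328
```

View pics/t1.png

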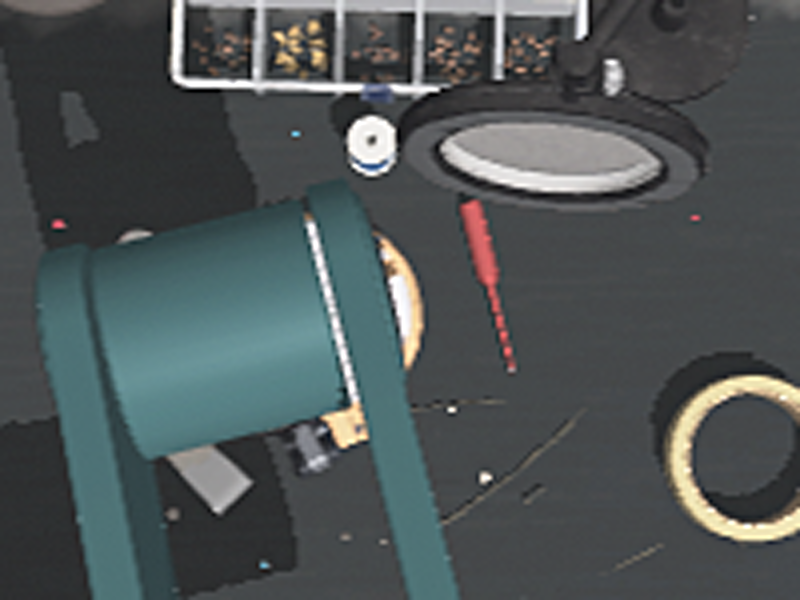

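>>> apply_moves --targets '[0,0.0029,0.0041,0,0,0,0.105,0,0.0053,0.0083,0,0,0,0.209,0,0.0063,0.0127,0.001,0,0,0.314,0,0.0069,0.0172,0.002,0,0,0.419,0,0.0069,0.0217,0.002,0,0,0.524]'

```text
time: 2.95
eef_pos: [0.5027, 0.1913, 0.038]
eef_rot: [3.139, -0.008, 1.517]
contact_force: [-1.0, 1.3, 1.4]
grip_width: -0.0001
grip_force: 0.6
```

>>> apply_moves --targets '[0,0.0019,0.0041,0,0,0,0.105,0,0.0033,0.0083,0,0,0,0.209,0,0.0043,0.0127,0.001,0,0,0.314,0,0.0049,0.0172,0.001,0,0,0.419,0,0.0049,0.0217,0.001,0,0,0.524]'

```text
time: 3.37
eef_pos: [0.5246, 0.1951, 0.0371]
eef_rot: [-3.139, -0.008, 0.993]
contact_force: [-1.1, -0.7, 0.3]
grip_width: -0.0001
grip_force: 0.6
```

```bash
python3 - <<'E'
from h import *
stat()
E
```

```text
t 3.3667 pos [0.5246 0.1951 0.0371] rpy [-179.9   -0.5   56.9] F [-1.1 -0.7  0.3] r 0.0431 ang 83.2 along x 0.03862360452837195 along y -0.01906499016278556
```

>>> apply_moves --targets '[0,0.0019,0.0041,0,0,0,0.105,0,0.0033,0.0083,0,0,0,0.209,0,0.0043,0.0127,0,0,0,0.314,0,0.0043,0.0127,0,0,0,0.314]'

```text
time: 3.7
eef_pos: [0.5382, 0.1914, 0.037]
eef_rot: [-3.138, -0.008, 0.681]
contact_force: [0.1, -0.3, 1.3]
grip_width: -0.0001
grip_force: 0.1
```

>>> apply_moves --targets '[0,0,-0.008,0,0,0,0,0,0,-0.008,-0.025,0,0,0,0,0,-0.008,-0.05,0,0,0,0,0,-0.008,-0.05,0,0,-0.1]'

```text
time: 4.03
eef_pos: [0.5343, 0.1988, 0.0916]
eef_rot: [3.141, -0.015, 0.788]
contact_force: [1.5, 0.2, 1.9]
grip_width: -0.0
grip_force: 0.0
```

```bash
python3 - <<'E'
from h import *
stat()
p,d,i=cap('side'); np.savez('pics/s1.npz',p=p,d=d); cv2.imwrite('pics/s1.png',cv2.resize(p[130:260,170:330,::-1],None,fx=4.5,fy=4.5,interpolation=cv2.INTER_CUBIC))
E
```

```text
t 4.0333 pos [0.5343 0.1988 0.0916] rpy [180.   -0.8  45.1] F [1.5 0.2 1.9] r 0.0488 ang 72.3 along x 0.04344705116287376 along y -0.022330920915100153
```

View pics/s1.png

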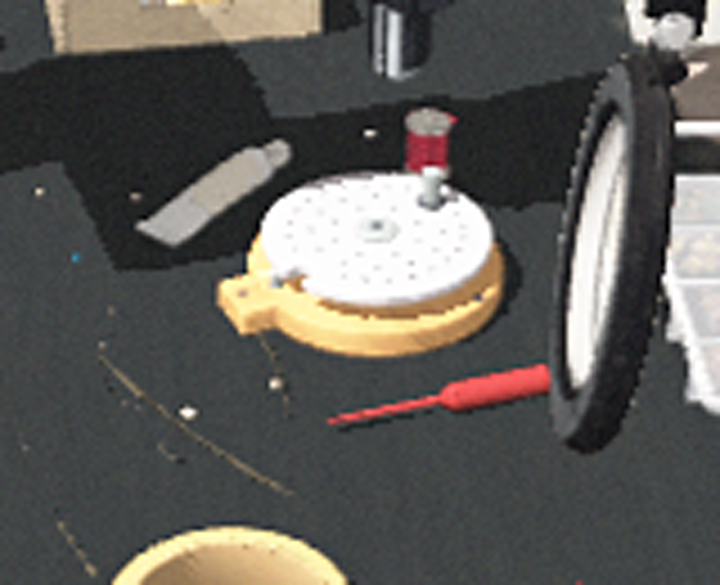

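The side crop shows the disc unobstructed: hub (377,228), peg top (432,174), notch near (305,287), pin at (283,277) and the tongue dot at (242,293).

```bash
cat >> h.py <<'E'
def ang(i,pts,c):
    h=None
    for n,(U,V,z) in pts.items():
        q=onz(i,170+U/4.5-.4,130+V/4.5-.4,z)
        if h is None: h=q
        e=(q-h)[:2]; print(n,q.round(4),np.hypot(*e).round(4),np.degrees(np.arctan2(e[1],e[0])).round(1))
E
python3 - <<'E'
from h import *
i=viewer.camera_info('side'); a=np.load('pics/s1.npz')
ang(i,dict(hub=(377,228,.033),peg=(432,174,.048),dot=(242,293,.014),pin=(283,277,.024),notch=(305,286,.03),notchin=(318,280,.03)),0)
p=a['p']
c=cv2.resize(p[175:215,215:265,::-1],None,fx=14,fy=14,interpolation=cv2.INTER_CUBIC); cv2.imwrite('pics/s1c.png',c)
E
```

```text
hub [0.5172 0.1498 0.033 ] 0.0 0.0
peg [0.5465 0.1725 0.048 ] 0.0371 37.7
dot [0.4508 0.1283 0.014 ] 0.0698 -162.0
pin [0.47   0.1253 0.024 ] 0.0532 -152.5
notch [0.4787 0.1081 0.03  ] 0.0568 -132.7
notchin [0.4852 0.1125 0.03  ] 0.0492 -130.6
```

View pics/s1c.png

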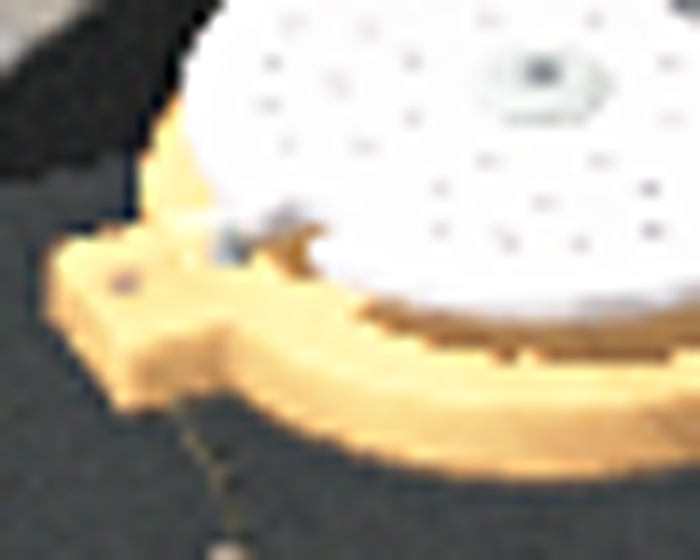

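>>> apply_moves --targets '[0,-0.005,0,0.03,0,0.013,0,0,-0.005,0,0.054,0,0.013,0,0,-0.005,0,0.054,0,0.013,0]'

```text
time: 4.33
eef_pos: [0.5264, 0.194, 0.0282]
eef_rot: [-3.135, -0.016, 0.783]
contact_force: [-0.4, -1.5, 2.9]
grip_width: 0.0001
grip_force: 0.9
```

>>> apply_moves --targets '[0,0,0.005,0,0,0,0,0,0,0.009,0,0,0,0,0,0,0.013,0,0,0,0,0,0,0.017,0,0,0,0,0,0,0.017,0,0,0,0]'

```text
time: 4.75
eef_pos: [0.5407, 0.1813, 0.0316]
eef_rot: [-3.138, -0.019, 0.781]
contact_force: [0.1, 0.7, -0.3]
grip_width: 0.0005
grip_force: 0.2
```

```bash
python3 - <<'E'
from h import *
stat()
p,d,i=cap('side'); np.savez('pics/s2.npz',p=p,d=d); cv2.imwrite('pics/s2.png',cv2.resize(p[160:220,210:300,::-1],None,fx=8.8,fy=8.8,interpolation=cv2.INTER_CUBIC))
E
```

```text
t 4.75 pos [0.5407 0.1813 0.0316] rpy [-179.8   -1.1   44.8] F [ 0.1  0.7 -0.3] r 0.0359 ang 53.8 along x 0.035480714304934255 along y -0.005662251056727987
```

View pics/s2.png

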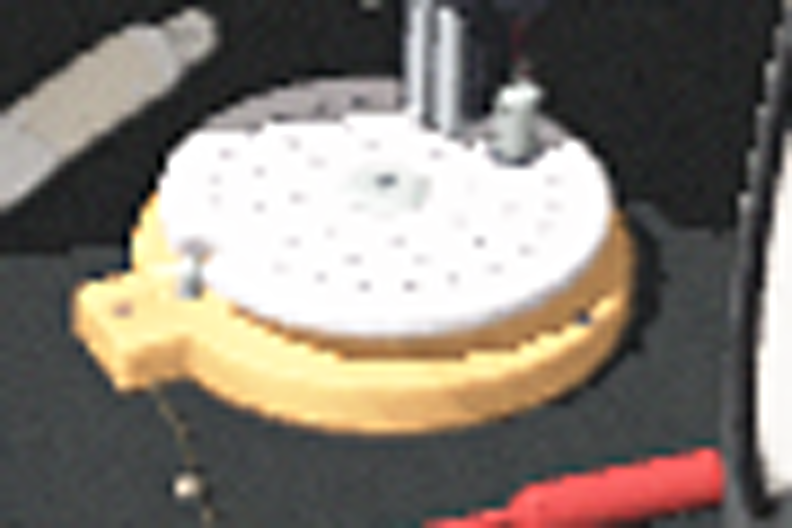

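The notch at (193,255) is now almost over the pin at (192,270). The hub is at (388,185) and the peg top at (520,95).

```bash
python3 - <<'E'
from h import *
i=viewer.camera_info('side'); P=lambda U,V,z: onz(i,210+U/8.8-.45,160+V/8.8-.45,z)
h=P(388,184,.033)
for n,q in dict(peg=P(519,97,.048),pegf=P(514,155,.03),notch=P(195,252,.03),pinvis=P(191,283,.018),dot=P(122,308,.014)).items():
    e=(q-h)[:2]; print(n,q.round(4),np.hypot(*e).round(4),np.degrees(np.arctan2(e[1],e[0])).round(1))
E
```

```text
peg [0.5515 0.1624 0.048 ] 0.0364 21.6
pegf [0.5512 0.1642 0.03  ] 0.0368 24.4
notch [0.4686 0.1277 0.03  ] 0.0536 -156.5
pinvis [0.4679 0.1323 0.018 ] 0.0525 -161.4
dot [0.4509 0.1289 0.014 ] 0.0697 -163.2
```

>>> apply_moves --targets '[0,0,0,-0.004,0,0.018,0,0,0,0.0015,-0.004,0,0.018,0,0,0,0.003,-0.004,0,0.018,0,0,0,0.003,-0.004,0,0.018,0]'

```text
time: 5.13
eef_pos: [0.5422, 0.1796, 0.0357]
eef_rot: [-3.137, -0.037, 0.781]
contact_force: [-1.3, 0.6, 1.4]
grip_width: -0.0001
grip_force: 0.5
```

```bash
cat > peg.py <<'E'
from h import *
stat()
p,d,i=cap('side'); np.savez('pics/s3.npz',p=p,d=d)
a=np.load('pics/s2.npz')['p']
# peg is grey column: print rows of grey level around peg, before / after
for q in (a,p):
    g=cv2.cvtColor(q,cv2.COLOR_RGB2GRAY); print(g[168:182,262:276])
# notch/pin area
for q in (a,p):
    print(q[186:196,226:240,0]-q[186:196,226:240,2].astype(int))
E
python3 peg.py
```

```text
t 5.1333 pos [0.5422 0.1796 0.0357] rpy [-179.7   -2.1   44.8] F [-1.3  0.6  1.4] r 0.0355 ang 50.3 along x 0.0353697610206834 along y -0.0034353805080161027
[[ 95  43  60  38  29  22  80  81  45  36  41  36  37  40]
 [ 91  57  53  38  39  55 115 176 113  41  33  34  38  40]
 [ 86  44  44  23  77 231 244 248 234 114  33  36  38  38]
 [ 80  52  45  29 134 233 237 220 161  68  29  33  37  36]
 [ 80  47  38  17 142 154 192 176 123  51  32  40  39  39]
 [107  72  74 127 188 202 197 164 138 127  80  39  31  37]
 [134 139 158 166 198 210 195 159 140 162 166 112  47  28]
 [138 154 162 129 161 204 193 158 113 155 169 165 132  62]
 [209 155 255 188 195 210 192 154 114 109 151 159 255 254]
 [255 255 255 190 130 174 178 125 102 134 254 255 255 255]
 [253 254 255 247 179 148 111  81 156 254 255 255 254 255]
 [253 253 254 255 255 255 255 255 255 255 255 254 253 253]
 [253 249 252 253 254 254 255 255 255 255 228 240 252 253]
 [253 247 252 253 253 253 253 253 253 254 252 253 253 253]]
[[163  68  47  42  33  29  32  43  41  31  34  37  41  40]
 [163  82  47  44  29  27  49  50  44  33  33  37  36  3
[... 1193 characters left out ...]
  83  85  76  77  82  77  74  65  71  12  -1  -1]
 [ 88  90  87  88  84  78  80  75  74  73 117  80  58  12]]
[[ 75  72  44   3  -1   2   3   2   0   1   0   1   1   1]
 [ 62  75  72  19  -2   2   2   1   2   1   1   0   0   1]
 [ 72  71  76  59  55  59  61  48  12   1   1   0   0   0]
 [ 77  74  75  75  47  10   2   0   0   0   1   1   0   1]
 [ 76  44  28  17   2  -2   2   0   0   0   1   1   0   1]
 [ 82  56  53  56  15  -7   4   1   0   0   0   0   1   0]
 [ 73  76  79  74  23  -6   9  37   1  -1  -1   0   0   0]
 [ 95  98  62  73  14 -13  30  92  48  15  -1  -2   0   0]
 [ 94  97  81  85  77  83  87  73  71 103  60  14  -1  -1]
 [ 87  85  91  88  85  79  79  73  76  78 122  81  58  11]]
```

>>> apply_moves --targets '[0,0,0.0008,0,0,0,0,0,0,0.0008,0,0,0,0,0,0,-0.004,0,0,0,0,0,0,-0.004,-0.02,0,0,0,0,0,-0.004,-0.035,0,-0.037,0]'

```text
time: 5.6
eef_pos: [0.5365, 0.1811, 0.0696]
eef_rot: [-3.135, 0.004, 0.781]
contact_force: [0.2, -0.4, 0.2]
grip_width: -0.0001
grip_force: 0.0
```

>>> apply_moves --targets '[0,-0.018,0.004,0,0,0,0,0,-0.035,0.007,0,0,0,0,0,-0.035,0.007,0.01,0,0,0,0,-0.035,0.007,0.018,0,0,0,0,-0.035,0.007,0.018,0,0,0]'

```text
time: 6.02
eef_pos: [0.5167, 0.1522, 0.0493]
eef_rot: [-3.134, 0.004, 0.782]
contact_force: [-0.3, 0.2, -0.2]
grip_width: 0.0002
grip_force: 0.0
```

```bash
python3 - <<'E'
from h import *
stat(); p,d,i=cap('side'); np.savez('pics/s4.npz',p=p,d=d)
a=np.load('pics/s3.npz')['p']
print(cv2.cvtColor(p,cv2.COLOR_RGB2GRAY)[170:180,262:276])
q=p;print(q[186:196,226:240,0]-q[186:196,226:240,2].astype(int))
E
```

```text
t 6.0167 pos [0.5167 0.1522 0.0493] rpy [-179.5    0.2   44.8] F [-0.3  0.2 -0.2] r 0.0028 ang -178.2 along x -0.002071400268629684 along y -0.0019297454961029784
[[165 169 170 168 140 130 128 124 129  93  48  31  36  36]
 [171 161 166 170 167 139 131 137 142  97  46  38  41  37]
 [124 157 168 164 160 138 135 139 142  99  42  32  38  35]
 [164 168 167 148 147 138 131 135 134 123  83  36  29  37]
 [166 170 170 144 126 129 136 139 139 147 161 119  52  32]
 [162 165 166 169 156 140 137 133 134 146 164 169 137  63]
 [166 167 161 150 101 123 135 138 135 108 153 171 168 142]
 [166 169 168 131  76 117 140 140 137  84 125 160 167 171]
 [166 166 168 164 102  77  84  95  77  48 143 167 165 168]
 [167 167 166 165 159 138 110 105  98 145 163 168 163 165]]
[[ 79  74  41   2   1   1   3   4   0   0   0   0   1   1]
 [ 67  72  70  18  -2   4  -3   1   1   1   1   0   0   0]
 [ 70  72  73  64  64  75  82  45   2   0   1   0   0   0]
 [ 76  76  81  78  47  10   0   0   0   0   1   1   0   1]
 [ 72  43  23  18   2  -2   0   0   0   0   1   1   0   0]
 [ 83  62  48  58  21  -5   0   0   0   0   0   0   1   0]
 [ 77  83  79  74  20  -4  12  38   0  -2  -1   0   0   0]
 [ 92  97  63  75  17 -10  27  93  46  14  -1  -2  -1   0]
 [ 94  95  82  85  75  76  81  76  68 104  61  14  -2  -2]
 [ 86  85  94  89  83  80  73  76  76  79 116  83  59  12]]
```

>>> apply_moves --targets '[0,0,0,0.013,0,0,0,0,0,0,0.016,0,0,0,0,0,0,0.018,0,0,0,0,0,0,0.02,0,0,0,0,0,0,0.02,0,0,0]'

```text
time: 6.48
eef_pos: [0.5184, 0.1524, 0.0322]
eef_rot: [-3.136, 0.001, 0.782]
contact_force: [-0.6, -0.0, -0.1]
grip_width: -0.0001
grip_force: 0.0
```

>>> apply_moves --targets '[0,0,0,0.002,0,0,0,0,0,0,0.003,0,0,0,0,0,0,0.003,0,0,0]'

```text
time: 6.73
eef_pos: [0.5188, 0.1524, 0.03]
eef_rot: [-3.137, -0.001, 0.782]
contact_force: [-0.8, 0.6, 2.9]
grip_width: -0.0002
grip_force: 1.6
```

>>> apply_moves --targets '[0,0,0,0.002,0,0,0,0,0,0,0.004,0,0,0,0,0,0,0.004,0,0,0]'

```text
time: 6.98
eef_pos: [0.5188, 0.1524, 0.0253]
eef_rot: [-3.137, -0.001, 0.782]
contact_force: [0.5, 0.5, 2.8]
grip_width: -0.0002
grip_force: 1.3
```

>>> apply_moves --targets '[0,0,0,0.002,0,0,0,0,0,0,0.003,0,0,0,0,0,0,0.003,0,0,0]'

```text
time: 7.23
eef_pos: [0.5189, 0.1524, 0.0239]
eef_rot: [-3.137, -0.001, 0.782]
contact_force: [-3.6, 0.5, 11.0]
grip_width: -0.0001
grip_force: 5.6
```

The fingertip stopped at 24 mm under 11 N, which is the cap's home height. I'll lift clear and check.

>>> apply_moves --targets '[0,0,0,-0.02,0,0,0,0,0,0,-0.05,0,0,0,0,0,0,-0.085,0,0,0,0,0,0,-0.12,0,0,0,0,0,0,-0.12,0,0,0]'

```text
time: 7.65
eef_pos: [0.5227, 0.1524, 0.1499]
eef_rot: [3.139, -0.01, 0.782]
contact_force: [1.0, 0.9, 1.4]
grip_width: -0.0003
grip_force: 0.0
```

```bash
python3 - <<'E'
from h import *
stat(); p,d,i=cap('side')
u,v=np.meshgrid(np.arange(512),np.arange(384)); f=192/np.tan(np.radians(i['vertical_fov'])/2)
z=(np.stack([(u-i['cx'])/f*d,-(v-i['cy'])/f*d,-d],-1)@i['cam_to_world'][:3,:3].T+i['cam_to_world'][:3,3])[...,2]
print('disc z',np.median(z[186:194,245:265]))
cv2.imwrite('pics/s5.png',cv2.resize(p[130:260,170:330,::-1],None,fx=4.5,fy=4.5,interpolation=cv2.INTER_CUBIC))
E
```

```text
t 7.65 pos [0.5227 0.1524 0.1499] rpy [179.8  -0.6  44.8] F [1.  0.9 1.4] r 0.0032 ang 1.6 along x 0.0023564754936858264 along y 0.0022085880849980226
disc z 0.020644579918011552
```

View pics/s5.png

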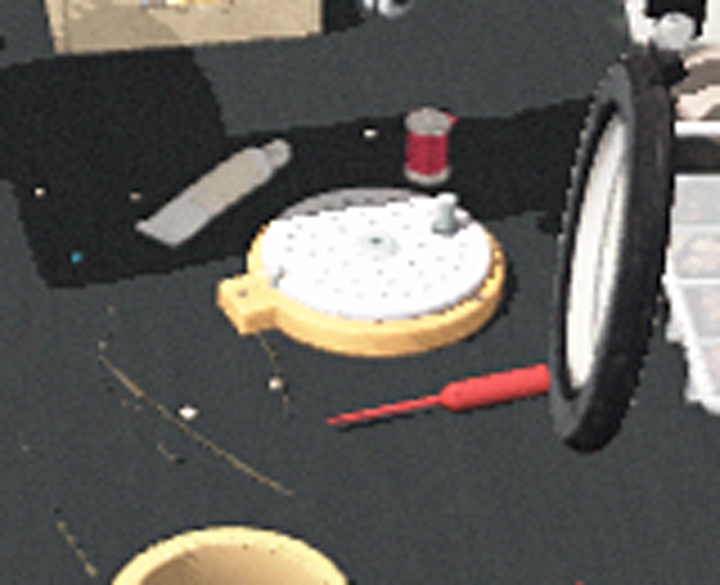

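The disc is flat on the base with its face at 20.6 mm, the notch is round the pin at (280,275), and the bystanders in view haven't moved.

```bash
python3 -c "
from plant import hand_in
print(hand_in())"
```

```text
the job is handed in; nothing more can be done
None
```

The job is handed in: the disc is fully home (face measured at 20.6 mm, 21 mm expected) with the notch round the pin, and the hand is clear; no verdict was returned, and the large spool was hidden in the final picture, so I didn't re-check it.

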